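Latch the pantry tin pusher back and load a tin

ROBOT

A 6-joint arm with a two-finger parallel gripper is mounted at the origin on the work surface. World frame = base frame: x ahead of the robot, y to its left, z up, the work surface at z = 0. Lengths are in m, angles in rad, forces in N, time in s.
With the tool pointing down it reaches from about 0.3 to 1 m from the base axis. Payload 5.1 kg.
Tool frame: the origin (TCP) lies where the fingers leave the gripper's body, on its centre line; the fingertips stand 78 mm ahead of it and the grasp point (between the pads) lies 59 mm ahead of it (manip.grip_point_offset is the distance from the TCP to the grasp point, in m); z points along the fingers, y is the line along which they close (so a half turn about z gives the same grasp; the last joint's range is limited). The gripper opens to 95 mm and grips with 3 to 60 N. Pads are 20 mm wide; open, the fingers measure 119 mm over their backs; the gripper's body (75 mm by 180 mm) begins 59 mm behind the grasp point.
Start: joints at [-1.239, 0.124, 1.65, -0, 1.367, -0.083], TCP at [0.262, -0.595, 0.292] pointing down, gripper open.
Joint ranges: [-2.61, 2.61], [-1.02, 2.33], [0.03, 2.71], [-1.35, 4.49], [0.32, 2.68], [-2.91, 2.91]. Speed limits (rad/s): [2.57, 2.57, 3.14, 3.14, 3.14, 3.14].

INTERFACE

Orientations are given as a unit quaternion [x, y, z, w].
In Python, from bench import telemetry, optics, manip gives the robot as it stands. The module is installed in compiled form; this text tells all that it offers.
- The arm moves only by the tool jog_arm, never from a script. Its argument "motion" is one flat list of numbers, 4 for each row, row after row: the shift along the tool's x, y, z each as a share of 0.4 m, from -1 to 1, then the turn about the tool's z as a share of 45 degrees, from -1 to 1. In form: [x, y, z, twist, x, y, z, twist, ...]. A call has 1 to 20 rows; each row is the pose to reach, as a shift and turn from the pose commanded when the call began, along the tool's axes at that moment; what a row does not reach only later rows make up. A row lasts 1/12 s, in which the tool goes at most 41.7 mm and 7.16 degrees, less where a joint would pass 70% of its speed; a pose out of reach is approached as far as the arm can. A call with a number of a shift or a turn outside -1 to 1 is refused whole. A call with a gripper value outside its range is refused whole. "gripper" is the opening, from 0 (shut) to 1 (fully open), set as the call begins (left out, the last holds). The fingers move at their own pace and stop on an object; "newtons" is the grip in N (left out, the last holds). Time passes only in rows, so rows that repeat a pose let the fingers close. It gives the time, the measured TCP pose, the force and the opening at its end, in the units of the state.
- telemetry.get_state(): the state, without advancing time (a new reading comes with each control period).
- optics.grab_frame(name): name is "scene" or "top" or "wrist"; returns a dict with "img" (400x640x3 uint8, red, green, blue), "fx", "fy", "cx", "cy" (pixels), "distortion" ([k1, k2, p1, p2, k3] as OpenCV has them; the pictures are not rectified), "R" (3x3) and "t" (3): a world point X has camera coordinates R X + t. Camera axes: x right, y down, z forward; pixel columns grow to the right and rows downward; lengths in m; the calibration is good to about 2 mm. A picture is of the moment at which its call begins. There is no depth.
- manip.job_done(): hands the job in, once; it reports no verdict.
The state is a dict: "t": time; "qpos": joint angles; "joint_velocities": joint speeds; "joint_torque": joint torques, N m; "position": TCP position; "tool_rot": TCP orientation; "ft_force": force on the tool from outside, world axes, zero at the start; "wrist_torque": the same for the moment, N m; "grip_width": opening from 0.0 (shut) to 1.0 (fully open).
Only numpy, scipy, OpenCV 4.12 (cv2) and the standard library are available. Lean on these libraries where they do the work, as an engineer would, in place of code of your own. Each camera call takes 0.05 s, during which the arm holds its last target. There are 200 camera calls.

TASK

Get the sprung tin rail on the store-room table loaded: first, with your fingertips, push the grey pusher plate itself back along the rail until the stop pin drops, then let go so that the plate comes back and rests latched against the pin, with the waiting short tin still out on the apron. Then push that tin along the apron into the rail until it stands up against the latched pusher, keeping it standing on the rail throughout (slide it, never lift or tip it). Leave the other things on the table where they are.

Things in the scene. Friction and masses are not known exactly. Their poses are not given: they have to be found in the camera images.
- rail: the fixed tin rail: grey base plate 345 x 130 mm (x -180 to +165, y -75 to +55 mm), 5 mm thick, carrying a channel 84 mm wide inside between white walls 4 mm thick, tops 32 mm above the table, x 0 to 165 mm. Origin on the table at the channel's mouth, on its centre line; x points into the channel (the way to push), z up
- apron (a point): middle of the bare apron before the mouth, on the rail's centre line at rail x = -107 mm, on the base plate, 5 mm above the table. The apron is rail x -180 to -33 mm; from -33 mm to the mouth two lips, as high as the walls, flare out to 115 mm apart
- pin_bracket (a point): top of the fixed steel bracket that guides the stop pin, outside the wall: rail x = 71, y = -55 mm, 55 mm above the table. With the pin up its black head is the highest point of the rail, 75 mm above the table
- pusher (a joint): travel of the grey pusher plate along rail +x, m: 0 = home (at the start), 0.085 = hard stop. Its spring pushes back with about 4 N at home, 7 N mid way, 8 N at the end; damping adds about 4 N at 0.1 m/s. The pin drops once it passes 0.055 (push to 0.065 or more); let go, it returns and rests against the pin at about 0.055 (latched)
- pusher_face (a point): centre of the front face of the pusher plate (turned to the mouth and the tin), 40 mm above the table. Plate 76 mm wide, 8 mm thick, from 8 to 65 mm above the table. The face lies at rail x = 20 mm + the joint value. A side bar on its -y side passes over the wall and under the stop pin
- stop_pin (a joint): how far the sprung stop pin (steel, 8 mm thick, black head 18 mm across) has dropped, m: 0 = up, riding on the pusher's side bar; 0.012 = fully dropped in front of the bar. It drops by itself; nothing need touch it
- tin_center (a point): centre (half-way up) of the tin to load: the short closed tin standing on the apron, 66 mm across, 55 mm high, about 0.25 kg, its underside on the base plate 5 mm above the table. Standing against the latched pusher its centre is at rail x = 42 mm
- tall_tin: a bystander: a taller closed tin, 72 mm across, 75 mm high; origin at the centre of its underside
- jar: a bystander: a closed jar, 64 mm across, 78 mm high; origin at the centre of its underside
- mug: a bystander: a white open cup, 72 mm across, 75 mm high; origin at the centre of its underside
- torch: a bystander: a black hand torch lying on its side, 130 mm long, head 38 mm across; origin under its middle, x along it
- carton: a bystander: a small cardboard carton 85 x 55 x 42 mm high; origin at the centre of its underside
- cooking_pot: a bystander: a steel cooking pot, 190 mm across, 110 mm high, far to the left; origin at the centre of its underside
- tin: the same tin: origin at the centre of its underside, z up along its axis

How it is judged:
By the outcome, as a careful person would: the job done as asked, in the order asked, and still so for the second after the job is handed in, with the robot touching nothing.
It also fails if it takes over 54 s, if anything falls off the work surface, if the arm or the gripper's body presses on something with over 40 N, if the wrist force passes 120 N, or if a joint passes its speed limit or range.

## Working session

There is one attempt and no reset: what is moved stays moved. The work goes in short steps, Python scripts to look and compute and a tool call to move; the robot and the scene stay as the last step left them, time stands still between calls to the robot, and variables do not carry over. Pictures are saved under pics/ and viewed, on a budget of 10 in all, crops included, one or two more only if the job needs it, and the job is handed in when it is done.

Besides the shell and the picture viewer there is one more tool, called after "Call:" as name(argument=value, ...) on one line, values as JSON. jog_arm: Moves the arm, as the interface text tells. Its arguments: {"type":"object","properties":{"motion":{"type":"array"},"gripper":{"type":"number"},"newtons":{"type":"number"}},"required":["motion"]}

```bash
mkdir -p pics; python3 - <<'E'
from bench import telemetry, optics, manip
import cv2,pickle
s=telemetry.get_state();print(s)
for n in("scene","top"):
    f=optics.grab_frame(n);pickle.dump(f,open(n+'.pkl','wb'));cv2.imwrite(f'pics/{n}0.png',f['img'][:,:,::-1])
    print(n,f['fx'],f['distortion'],-f['R'].T@f['t'])
E
```

```text
{'t': 0.0, 'qpos': array([-1.23860827e+00,  1.24496090e-01,  1.65166751e+00,  3.89952731e-05,
        1.36752952e+00, -8.25938907e-02]), 'joint_velocities': array([ 0.00066241,  0.00022588, -0.0008393 ,  0.00044247, -0.00126511,
       -0.00037606]), 'joint_torque': array([ 1.59673422e-03, -4.17599738e+01, -3.59928167e+01,  7.76662189e-02,
        4.92363155e-02, -1.37093339e-04]), 'position': array([ 0.26176861, -0.59442661,  0.29099658]), 'tool_rot': array([ 9.78571737e-01,  2.05903502e-01, -1.11782279e-04, -1.04444021e-03]), 'ft_force': array([-0.41527279, -0.53697431, -0.36576004]), 'wrist_torque': array([-0.04621952, -0.07049099,  0.02487636]), 'grip_width': 1.0020643319998275}
scene 412.86450247179266 [0.01315771 0.         0.         0.         0.        ] [0.97487657 0.41311324 0.95019223]
top 419.2061328772049 [-0.02471414  0.          0.          0.          0.        ] [0.4123185  0.13601533 0.94422651]
```

View pics/top0.png

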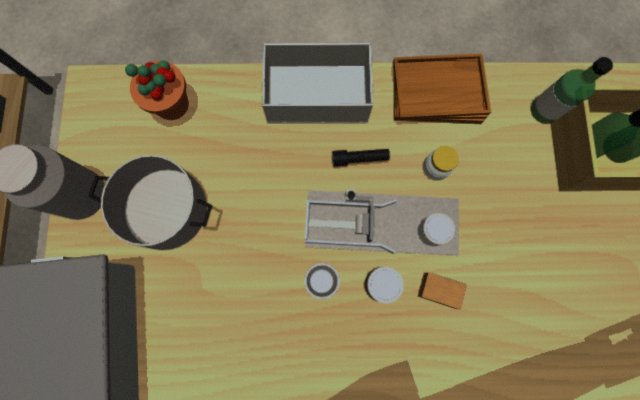

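View pics/scene0.png

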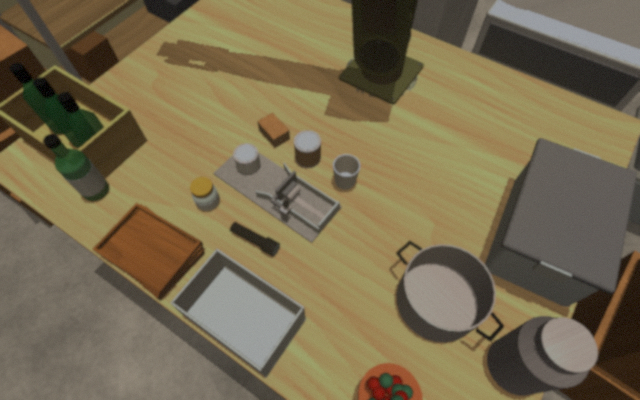

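The top view shows the rail at about (305–460, 192–255) with its mouth towards the right. The tin is at (438,229), the pin head at (350,195) and the pusher plate at about x 371. The tall tin, mug, carton, jar and torch all stand around it.

```bash
cat > h.py <<'E'
import cv2,numpy as np
def ray(f,px,z):
    K=np.array([[f['fx'],0,f['cx']],[0,f['fy'],f['cy']],[0,0,1]])
    p=cv2.undistortPoints(np.array(px,float).reshape(-1,1,2),K,np.array(f['distortion'])).reshape(-1,2)
    d=np.c_[p,np.ones(len(p))]@f['R']; c=-f['R'].T@f['t']
    return c+d*((z-c[2])/d[:,2])[:,None]
def proj(f,X):
    K=np.array([[f['fx'],0,f['cx']],[0,f['fy'],f['cy']],[0,0,1]])
    return cv2.projectPoints(np.array(X,float).reshape(-1,1,3),cv2.Rodrigues(f['R'])[0],f['t'],K,np.array(f['distortion']))[0].reshape(-1,2)
E
python3 - <<'E'
import pickle;from h import *
f=pickle.load(open('top.pkl','rb'));im=f['img']
hsv=cv2.cvtColor(im,cv2.COLOR_RGB2HSV)
m=((hsv[:,:,1]<75)).astype(np.uint8)*255
r=np.zeros_like(m);r[188:260,298:466]=m[188:260,298:466]
n,l,st,c=cv2.connectedComponentsWithStats(r)
k=1+np.argmax(st[1:,4]);cs,_=cv2.findContours((l==k).astype(np.uint8),0,1)
rc=cv2.minAreaRect(cs[0]);print(st[k],rc);b=cv2.boxPoints(rc);print(b,ray(f,b,.005))
# tin top ellipse
g=(hsv[:,:,1]<40)&(hsv[:,:,2]>165);g=g.astype(np.uint8);t=np.zeros_like(g);t[205:255,410:462]=g[205:255,410:462]
n,l,st,c=cv2.connectedComponentsWithStats(t);k=1+np.argmax(st[1:,4]);print(st[k],c[k],ray(f,c[k],.06))
cv2.imwrite('pics/c1.png',cv2.resize(im[180:310,295:475,::-1],None,fx=4.4,fy=4.4,interpolation=cv2.INTER_CUBIC))
E
```

```text
[ 304  189  155   67 8831] ((382.382080078125, 221.11001586914062), (155.12448120117188, 60.60070037841797), 3.532294750213623)
[[303.10034 246.5741 ]
 [306.83405 186.08853]
 [461.66382 195.64594]
 [457.9301  256.1315 ]] [[ 0.49489671  0.16219353  0.005     ]
 [ 0.6337007   0.15343289  0.005     ]
 [ 0.60885269 -0.20232754  0.005     ]
 [ 0.47084864 -0.18360212  0.005     ]]
[426 214  28  29 551] [439.59709619 227.72413793] [[ 0.52787289 -0.12996519  0.06      ]]
```

View pics/c1.png

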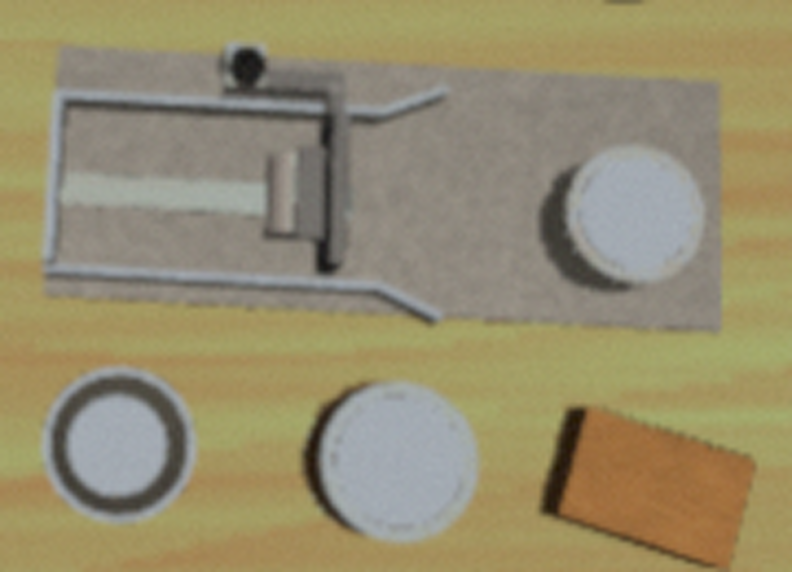

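```bash
python3 - <<'E'
import pickle;from h import *
from scipy.optimize import least_squares
f=pickle.load(open('top.pkl','rb'))
P=lambda a:np.array(a,float)/4.4+[294.6,179.6]
pts=np.array([[60,46],[720,83],[720,330],[45,295],[383,113],[383,288],[62,97],[48,268]])
mod=np.array([[165,-75,5],[-180,-75,5],[-180,55,5],[165,55,5],[0,-44,32],[0,44,32],[163,-44,32],[163,44,32]])/1e3
def W(p,X): 
    c,s=np.cos(p[2]),np.sin(p[2]);X=np.atleast_2d(X);return np.c_[p[0]+c*X[:,0]-s*X[:,1],p[1]+s*X[:,0]+c*X[:,1],X[:,2]]
r=lambda p:(proj(f,W(p,mod))-P(pts)).ravel()
o=least_squares(r,[.55,0,1.57]);p=o.x;print('rail',p,np.degrees(p[2]),o.fun.reshape(-1,2).round(1).tolist())
def loc(X):
    c,s=np.cos(p[2]),np.sin(p[2]);d=X[:,:2]-p[:2];return np.c_[c*d[:,0]+s*d[:,1],-s*d[:,0]+c*d[:,1]]*1e3
t=ray(f,P([[636,214]]),.06);print('tin',t,loc(t))
print('pusher top front',loc(ray(f,P([[349,120],[346,255]]),.065)))
print('pin',loc(ray(f,P([[246,66]]),.075)))
for n,q,z in(('tall',[398,462],.075),('mug',[119,445],.075),('carton',[660,485],.042)):
    print(n,loc(ray(f,P([q]),z)))
print('jar',loc(ray(f,[[445,159]],.078)),'torch ends',loc(ray(f,[[332,159],[389,155]],.02)))
np.save('rail.npy',p)
print('face world',W(p,[.02,0,.04]),'x-axis',np.cos(p[2]),np.sin(p[2]))
E
```

```text
rail [ 0.53903841 -0.0099995   1.50940071] 86.48229055141118 [[0.1, 0.1], [0.1, -0.2], [0.8, 0.5], [0.1, 0.2], [-0.0, -0.2], [-1.0, -0.3], [-0.5, -0.5], [0.4, 0.2]]
tin [[ 0.52678311 -0.12892827  0.06      ]] [[-119.45664081    4.93508653]]
pusher top front [[ 21.37147932 -32.78305484]
 [ 21.01101478  32.90920085]]
pin [[ 73.04570638 -54.62841094]]
tall [[ -4.44288759 128.83995355]]
mug [[124.92766449 127.99433594]]
carton [[-136.04851815  132.90825477]]
jar [[-127.48092669 -143.62502529]] torch ends [[ 114.51690253 -147.82152134]
 [ -16.06584031 -164.65778968]]
face world [[0.54026555 0.00996282 0.04      ]] x-axis 0.06135704828860711 0.998115881361132
```

Call:
jog_arm(motion=[0.1,-0.08,0,-0.12,0.2,-0.16,0,-0.24,0.3,-0.25,0,-0.35,0.37,-0.31,0,-0.46,0.44,-0.37,0,-0.56,0.5,-0.42,0,-0.64,0.56,-0.47,0,-0.68,0.6,-0.5,0,-0.7,0.6,-0.5,0,-0.7,0.6,-0.5,0,-0.7], gripper=0.4)

```text
t: 0.93
position: [0.4012, -0.3143, 0.292]
tool_rot: [0.885, 0.465, -0.0, -0.0]
ft_force: [0.3, -0.4, -0.1]
grip_width: 0.414
```

```bash
cat > go.py <<'E'
import sys;from h import *;from bench import telemetry
from scipy.spatial.transform import Rotation as Ro
def to(xr,yr,tip,s=None):
    p=np.load('rail.npy');s=s or telemetry.get_state();R=Ro.from_quat(s['tool_rot'])
    c,q=np.cos(p[2]),np.sin(p[2]);X=np.array([p[0]+c*xr-q*yr,p[1]+q*xr+c*yr,tip+.078])
    Rt=Ro.from_matrix(np.array([[c,q,0],[q,-c,0],[0,0,-1]]))
    d=R.inv().apply(X-s['position'])/.4; w=(R.inv()*Rt).as_rotvec(degrees=True)/45
    e=s['position']-[p[0],p[1],0];print('t',round(s['t'],2),'rail',(np.array([c*e[0]+q*e[1],-q*e[0]+c*e[1],e[2]-.078])*1e3).round(1),'F',s['ft_force'].round(1),'w',round(s['grip_width'],2))
    print('move',d.round(4),'twist',w.round(3))
if __name__=='__main__': to(*[float(a) for a in sys.argv[1:4]])
E
python3 go.py -.035 0 .15
```

```text
t 0.93 rail [-312.2  118.9  214. ] F [ 0.3 -0.4 -0.1] w 0.41
move [ 0.747  -0.1033  0.1597] twist [-0.     0.    -0.691]
```

Call:
jog_arm(motion=[0.1,-0.01,0.02,-0.1,0.2,-0.03,0.04,-0.2,0.3,-0.04,0.06,-0.3,0.4,-0.055,0.085,-0.4,0.5,-0.07,0.1,-0.5,0.58,-0.08,0.12,-0.58,0.66,-0.09,0.14,-0.65,0.72,-0.1,0.155,-0.69,0.747,-0.103,0.16,-0.691,0.747,-0.103,0.16,-0.691,0.747,-0.103,0.16,-0.691])

```text
t: 1.85
position: [0.5374, -0.0472, 0.2281]
tool_rot: [0.73, 0.684, -0.001, -0.0]
ft_force: [1.1, -0.3, 1.1]
grip_width: 0.397
```

```bash
python3 go.py -.035 0 .03; python3 - <<'E'
from bench import optics
import cv2,pickle
f=optics.grab_frame('top');cv2.imwrite('pics/t2.png',cv2.resize(f['img'][150:310,265:475,::-1],None,fx=3.5,fy=3.5))
f=optics.grab_frame('wrist');pickle.dump(f,open('w.pkl','wb'));cv2.imwrite('pics/w2.png',f['img'][:,:,::-1])
E
```

```text
t 1.85 rail [-37.3  -0.6 150.1] F [ 1.1 -0.3  1.1] w 0.4
move [ 0.0059 -0.0013  0.3001] twist [-0.001  0.001 -0.004]
```

View pics/w2.png

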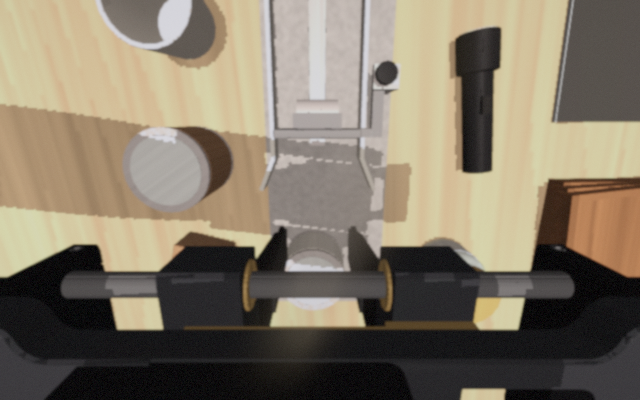

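The wrist view shows the fingertips at columns 280 and 358, centred on the channel at about column 318. The pusher plate is ahead at row 132 and the tin is between the fingers further back. I'm going down now.

Call:
jog_arm(motion=[0.003,0,0.05,0,0.006,0,0.12,0,0.006,0,0.19,0,0.006,0,0.25,0,0.006,0,0.285,0,0.006,0,0.3,0,0.006,0,0.3,0,0.006,0,0.3,0])

```text
t: 2.62
position: [0.5379, -0.0446, 0.1092]
tool_rot: [0.73, 0.684, 0.0, 0.001]
ft_force: [0.6, -0.5, 1.1]
grip_width: 0.4
```

```bash
python3 go.py .08 0 .03
```

```text
t 2.62 rail [-34.7  -1.   31.2] F [ 0.6 -0.5  1.1] w 0.4
move [ 0.2866 -0.0036  0.0029] twist [ 0.002  0.    -0.005]
```

Call:
jog_arm(motion=[0.02,-0.002,0.003,0,0.04,-0.003,0.003,0,0.06,-0.003,0.003,0,0.08,-0.003,0.003,0,0.1,-0.003,0.003,0,0.12,-0.003,0.003,0,0.14,-0.003,0.003,0,0.16,-0.003,0.003,0,0.18,-0.003,0.003,0,0.2,-0.003,0.003,0,0.22,-0.003,0.003,0,0.24,-0.003,0.003,0,0.255,-0.003,0.003,0,0.27,-0.003,0.003,0,0.28,-0.003,0.003,0,0.285,-0.003,0.003,0,0.285,-0.003,0.003,0,0.285,-0.003,0.003,0])

```text
t: 4.12
position: [0.5437, 0.0695, 0.1075]
tool_rot: [0.729, 0.685, -0.001, 0.001]
ft_force: [-1.8, -7.2, 2.7]
grip_width: 0.4
```

```bash
python3 go.py -.035 0 .03; python3 - <<'E'
from bench import optics
import cv2
f=optics.grab_frame('wrist');g=optics.grab_frame('scene')
import numpy as np
cv2.imwrite('pics/w3.png',np.hstack([f['img'][0:300,170:520,::-1],cv2.resize(g['img'][130:260,200:370,::-1],(400,300))]))
E
```

```text
t 4.12 rail [79.6  0.2 29.5] F [-1.8 -7.2  2.7] w 0.4
move [-2.866e-01  9.000e-04 -2.000e-04] twist [ 0.     0.004 -0.001]
```

View pics/w3.png

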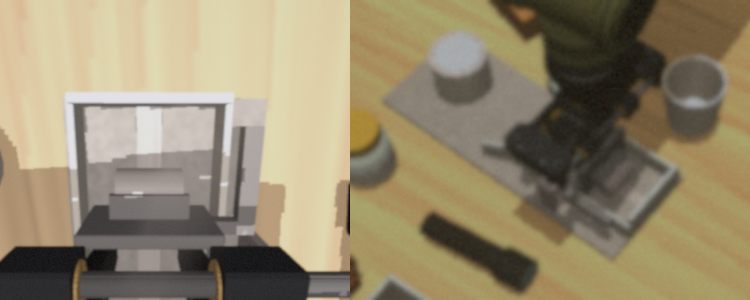

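The plate is pushed back against the fingers with a force of about 7 N, and the tin is still out on the apron. I'll go 4 mm further for margin, then back off.

Call:
jog_arm(motion=[0.01,0,0,0,0.01,0,0,0,0.01,0,0,0,0.0,0,0,0,-0.02,0,0,0,-0.04,0,0,0,-0.06,0,0,0,-0.08,0,0,0,-0.105,0,0,0,-0.13,0,0,0,-0.16,0,0,0,-0.2,0,0,0,-0.24,0,0,0,-0.27,0,0,0,-0.286,0,0,0,-0.286,0,0,0,-0.286,0,0,0])

```text
t: 5.63
position: [0.5362, -0.0443, 0.107]
tool_rot: [0.73, 0.684, 0.0, -0.0]
ft_force: [0.6, 0.9, -0.6]
grip_width: 0.4
```

```bash
python3 go.py -.185 .005 .13; python3 - <<'E'
from bench import optics
import cv2
import numpy as np
f=optics.grab_frame('wrist');g=optics.grab_frame('scene')
cv2.imwrite('pics/w4.png',np.hstack([f['img'][0:300,170:520,::-1],cv2.resize(g['img'][130:260,200:370,::-1],(400,300))]))
E
```

```text
t 5.63 rail [-34.4   0.7  29. ] F [ 0.6  0.9 -0.6] w 0.4
move [-0.3764 -0.0096 -0.2526] twist [-0.    -0.    -0.004]
```

View pics/w4.png

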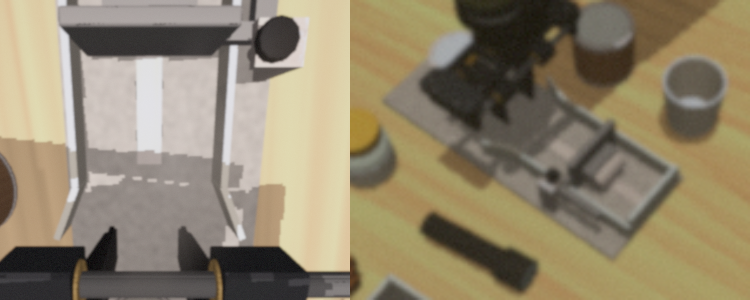

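The plate now sits by the pin, well inside the channel, and the fingers are clear of it, so it is latched. Next I rise, pass over the tin and come down behind it.

Call:
jog_arm(motion=[0,0,-0.06,0,0,0,-0.14,0,0,0,-0.2,0,0,0,-0.25,0,-0.05,0,-0.25,0,-0.12,-0.005,-0.25,0,-0.2,-0.01,-0.25,0,-0.28,-0.01,-0.25,0,-0.34,-0.01,-0.25,0,-0.376,-0.01,-0.25,0,-0.376,-0.01,-0.25,0,-0.376,-0.01,-0.25,0])

```text
t: 6.73
position: [0.5228, -0.1936, 0.2069]
tool_rot: [0.729, 0.684, 0.0, -0.0]
ft_force: [-0.4, 0.3, -0.0]
grip_width: 0.401
```

```bash
python3 go.py -.185 .005 .02; python3 - <<'E'
from bench import optics
import cv2,pickle
from h import *
f=optics.grab_frame('wrist');cv2.imwrite('pics/w5.png',f['img'][:,:,::-1]);pickle.dump(f,open('w5.pkl','wb'))
E
```

```text
t 6.73 rail [-184.2    4.9  128.9] F [-0.4  0.3 -0. ] w 0.4
move [-2.200e-03 -1.000e-04  2.722e-01] twist [-0.    -0.001 -0.004]
```

View pics/w5.png

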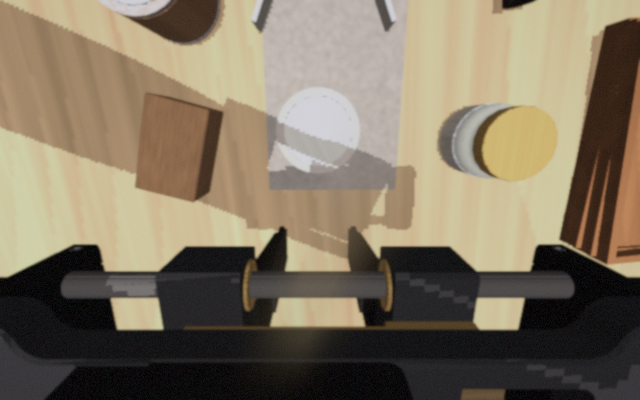

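The tin's centre is at column 318, midway between the fingertips (282 and 355), and there is clear space behind it. I'll descend.

Call:
jog_arm(motion=[0,0,0.06,0,0,0,0.13,0,0,0,0.19,0,0,0,0.235,0,0,0,0.26,0,0,0,0.27,0,0,0,0.27,0,0,0,0.27,0])

```text
t: 7.45
position: [0.5235, -0.1936, 0.1001]
tool_rot: [0.729, 0.685, 0.0, 0.001]
ft_force: [0.3, -0.3, -0.2]
grip_width: 0.396
```

```bash
python3 go.py -.05 .0 .02
```

```text
t 7.45 rail [-184.3    4.2   22.1] F [ 0.3 -0.3 -0.2] w 0.4
move [0.3357 0.0101 0.0051] twist [ 0.002  0.001 -0.002]
```

Call:
jog_arm(motion=[0.015,0,0,0,0.03,0,0,0,0.045,0,0,0,0.055,0,0,0,0.065,0,0,0,0.075,0,0,0,0.085,0,0,0,0.095,0,0,0,0.107,0.001,0,0,0.12,0.002,0,0,0.135,0.003,0,0,0.15,0.004,0,0,0.165,0.005,0,0,0.18,0.006,0,0,0.195,0.007,0,0,0.21,0.008,0,0,0.222,0.009,0,0,0.232,0.01,0,0,0.24,0.01,0,0,0.24,0.01,0,0])

```text
t: 9.12
position: [0.5329, -0.0976, 0.099]
tool_rot: [0.729, 0.684, 0.0, -0.0]
ft_force: [0.9, 0.6, 0.2]
grip_width: 0.398
```

```bash
python3 go.py .003 .0 .02; python3 - <<'E'
from bench import optics
import cv2
import numpy as np
f=optics.grab_frame('wrist');g=optics.grab_frame('scene')
cv2.imwrite('pics/w6.png',np.hstack([f['img'][0:300,170:520,::-1],cv2.resize(g['img'][130:260,200:370,::-1],(400,300))]))
E
```

```text
t 9.12 rail [-87.8   0.7  21. ] F [0.9 0.6 0.2] w 0.4
move [0.2269 0.0013 0.0027] twist [ 0.    -0.001 -0.002]
```

View pics/w6.png

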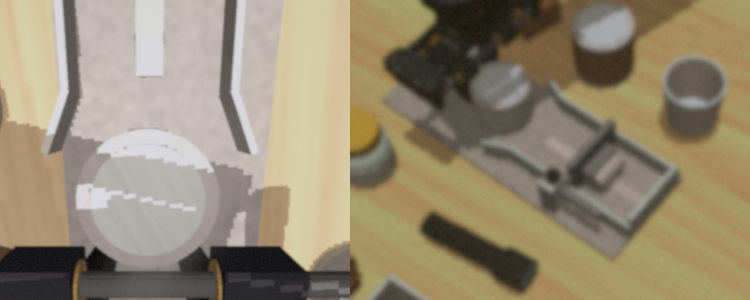

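The tin is upright and cradled between the fingers at (148,200), lined up with the channel. I'll keep pushing.

Call:
jog_arm(motion=[0.01,0,0,0,0.022,0.001,0,0,0.035,0.001,0,0,0.05,0.001,0,0,0.065,0.001,0,0,0.08,0.001,0,0,0.095,0.001,0,0,0.11,0.001,0,0,0.125,0.001,0,0,0.14,0.001,0,0,0.155,0.001,0,0,0.17,0.001,0,0,0.182,0.001,0,0,0.192,0.001,0,0,0.2,0.001,0,0,0.207,0.001,0,0,0.213,0.001,0,0,0.218,0.001,0,0,0.222,0.001,0,0,0.222,0.001,0,0])

```text
t: 10.88
position: [0.5389, -0.0094, 0.0991]
tool_rot: [0.729, 0.684, 0.0, -0.0]
ft_force: [-0.8, -0.2, -0.1]
grip_width: 0.398
```

```bash
python3 go.py .006 .0 .02; python3 - <<'E'
from bench import optics
import cv2
import numpy as np
f=optics.grab_frame('wrist');g=optics.grab_frame('scene')
cv2.imwrite('pics/w7.png',np.hstack([f['img'][0:300,170:520,::-1],cv2.resize(g['img'][130:260,200:370,::-1],(400,300))]))
E
```

```text
t 10.88 rail [ 0.6  0.2 21.1] F [-0.8 -0.2 -0.1] w 0.4
move [0.0136 0.0004 0.0028] twist [ 0.    -0.    -0.003]
```

View pics/w7.png

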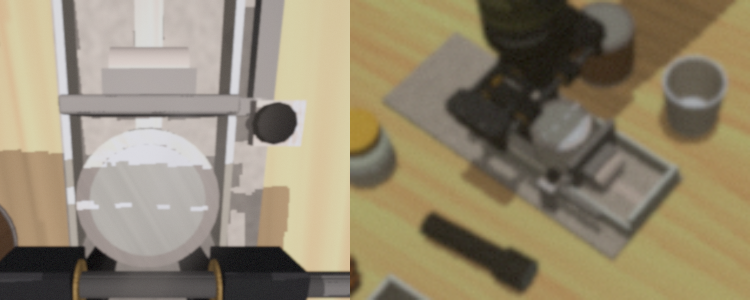

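The tin is inside the channel and a few millimetres short of the plate, with no contact force yet. I'll creep forward.

Call:
jog_arm(motion=[0.003,0,0,0,0.006,0,0,0,0.009,0,0,0,0.011,0,0,0,0.011,0,0,0,0.011,0,0,0])

```text
t: 11.48
position: [0.5393, -0.0053, 0.0992]
tool_rot: [0.729, 0.684, 0.0, 0.0]
ft_force: [0.4, -1.3, -0.0]
grip_width: 0.404
```

```bash
python3 go.py .008 .0 .02
```

```text
t 11.48 rail [ 4.7  0.1 21.2] F [ 0.4 -1.3 -0. ] w 0.4
move [0.0082 0.0001 0.0029] twist [ 0.    -0.    -0.003]
```

Call:
jog_arm(motion=[0.003,0,0,0,0.005,0,0,0,0.007,0,0,0,0.007,0,0,0,0.007,0,0,0])

```text
t: 11.9
position: [0.5394, -0.0027, 0.0992]
tool_rot: [0.729, 0.684, -0.0, 0.0]
ft_force: [-0.3, -2.7, 1.3]
grip_width: 0.403
```

```bash
python3 go.py .008 .0 .02
```

```text
t 11.9 rail [ 7.3  0.1 21.2] F [-0.3 -2.7  1.3] w 0.4
move [0.0017 0.0002 0.0029] twist [ 0.     0.    -0.003]
```

Call:
jog_arm(motion=[0.003,0,0,0,0.005,0,0,0,0.005,0,0,0,0.005,0,0,0])

```text
t: 12.23
position: [0.5395, -0.0017, 0.0992]
tool_rot: [0.729, 0.685, -0.001, 0.001]
ft_force: [-1.0, -7.2, 0.7]
grip_width: 0.396
```

```bash
python3 go.py -.05 .0 .02
```

```text
t 12.23 rail [ 8.3  0.  21.2] F [-1.  -7.2  0.7] w 0.4
move [-0.1458  0.0003  0.0034] twist [ 0.     0.004 -0.002]
```

The force has reached 7 N, so the tin is firmly against the plate. I'll back off slowly, straight out, then rise.

Call:
jog_arm(motion=[-0.003,0,0,0,-0.006,0,0,0,-0.01,0,0,0,-0.016,0,0,0,-0.026,0,0,0,-0.04,0,0,0,-0.06,0,0,0,-0.08,0,0,0,-0.11,0,0,0,-0.14,0,0,0,-0.15,0,0,0,-0.15,0,0,0,-0.15,0,-0.06,0,-0.15,0,-0.14,0,-0.15,0,-0.22,0,-0.2,0,-0.3,0,-0.27,0,-0.3,0,-0.34,0,-0.3,0,-0.36,0,-0.3,0,-0.36,0,-0.3,0])

```text
t: 13.9
position: [0.5301, -0.1456, 0.2191]
tool_rot: [0.73, 0.683, 0.0, -0.0]
ft_force: [-0.0, -0.1, -0.4]
grip_width: 0.402
```

```bash
python3 - <<'E'
from bench import optics
import cv2,pickle
import numpy as np
f=optics.grab_frame('wrist');g=optics.grab_frame('scene');t=optics.grab_frame('top')
pickle.dump((f,g,t),open('fin.pkl','wb'))
cv2.imwrite('pics/w8.png',np.hstack([cv2.resize(t['img'][180:310,295:475,::-1],(400,289)),cv2.resize(g['img'][130:260,200:370,::-1],(378,289))]))
E
```

```text
(no output)
```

View pics/w8.png

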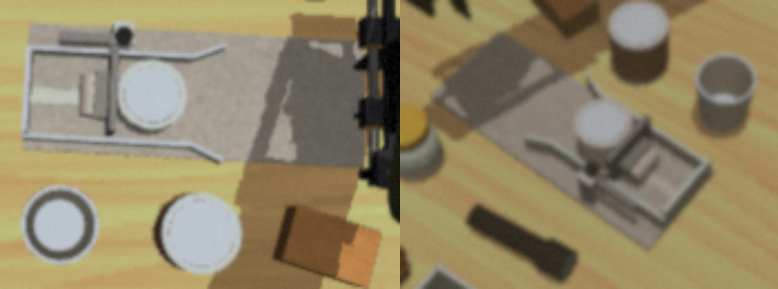

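The top view shows the tin's centre at (152,95) in the crop, touching the plate at x≈118, with the other objects in place. I'll check the numbers.

```bash
python3 - <<'E'
import pickle;from h import *
p=np.load('rail.npy');_,_,t=pickle.load(open('fin.pkl','rb'))
P=lambda a:np.array(a,float)/2.2225+[294.7,179.7]
def loc(X):
    c,s=np.cos(p[2]),np.sin(p[2]);d=X[:,:2]-p[:2];return (np.c_[c*d[:,0]+s*d[:,1],-s*d[:,0]+c*d[:,1]]*1e3).round(1)
print('tin',loc(ray(t,P([[152,95]]),.06)),'plate front',loc(ray(t,P([[119,70],[116,120]]),.065)))
a=pickle.load(open('top.pkl','rb'))['img'];d=cv2.absdiff(a,t['img']).max(2)
for n,(x0,x1,y0,y1) in dict(mug=(300,345,260,300),tall=(362,392,265,306),torch=(328,392,145,168)).items(): print(n,d[y0:y1,x0:x1].mean().round(1))
E
```

```text
tin [[42.8  1.2]] plate front [[ 75.7 -20.4]
 [ 76.7  27.8]]
mug 23.8
tall 25.3
torch 16.2
```

```bash
python3 -c "
from bench import manip;print(manip.job_done())"
```

```text
the job is handed in; nothing more can be done
None
```

The rail is loaded and the job is handed in, at about 14 s of the 54 s allowed.

- **Latching:** I pushed the grey plate back with the fingertips to roughly 0.07 m of travel, against about 7 N. When I backed off, the plate returned and rested against the pin while the tin was still on the apron.
- **Loading:** I came down behind the tin, cradled it between the part-open fingers and slid it along the apron into the channel. I stopped when the wrist force reached about 7 N against the plate, then backed straight out and rose clear.

**Last checks:**
- **Tin:** its centre is at rail x of about 42.8 mm and y of about +1 mm, against a nominal 42 mm. It looks upright and touching the plate.
- **Plate:** its front face is at about 76 mm, against 75 mm when latched.
- **Robot:** the fingers are clear of everything and the wrist force is about zero.
- **Other objects:** the mug and tall tin matched their first top-view positions. The carton and torch look unmoved by eye, and the gripper partly hid the apron end.
- **Check that disagreed:** a raw picture difference over the mug, tall tin and torch gave values of 16 to 25. I took this to be shadows and image noise but did not confirm it.

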